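# Clear and lever up the dust-well hatch

## Task

A polish tin has been left on the grey hatch of the shoemaker's dust well. Without picking it up, push it with the fingertips across the deck until it stands wholly on the green pad; only then press the red paddle of the long lever all the way down, so that the lever raises the heavy hatch, and finish while still holding the paddle down with the hatch up. Raise the hatch by the lever alone, and leave everything else where it is.

Things in the scene. Friction and masses are not known exactly. Their poses are not given: they have to be found in the camera images.
- well: Dust well: a low fixed wooden housing, 320 mm (its x) by 230 mm (its y), deck top 60 mm above the bench. Origin on the bench surface under the hatch-and-lever line: the housing spans x -160..160, y -65..165 mm about it. The hatch lies at x -60..60, y 10..128 mm, with its top 1 mm above the deck, between two side decks 98 mm wide (x from 62 to 160 and -62 to -160). The lever lies at x = 0 and runs towards -y, beyond the housing. z up; turned about z only.
- pad: Flat green pad, 86 mm (x) by 120 mm (y), under 1 mm thick (no edge to catch), on one of the two side decks (either one). Origin at its centre, at deck height; its axes are parallel to the housing's.
- tin_mid (a point): Flat round polish tin, black with a yellow lid, 52 mm diameter, 35 mm high, about 0.13 kg, standing loose on the hatch. The point is its centre, 17.5 mm above its underside; z is its axis.
- lever (a joint): Angle of the lever (rad): 0 at rest with the paddle high, growing as the paddle is pressed down, to a stop at 0.64. The pivot is a level axis along the housing's x at housing y = -40 mm, 70 mm above the bench. At rest the long arm rises at 0.40 rad above level towards -y; at the stop it lies 0.24 rad below level. It does not stay down by itself: the hatch pushes it back up. Pressing at the paddle's centre takes about 3 to 11 N.
- paddle_top (a point): Centre of the top face of the red paddle (48 mm across the lever by 56 mm along it, 14 mm thick) at the long end: 165 mm along the arm from the pivot and 15 mm above the arm's centre line. About 148 mm above the bench at rest, about 45 mm with the lever at its stop; moves with the lever.
- hatch (a joint): Angle of the hatch (rad): 0 shut and level, about 0.52 with the lever at its stop; hinged along the housing's x at housing y = 131 mm, 60 mm above the bench. It falls shut when the lever is let go.
- hatch_edge (a point): Middle of the free edge of the grey hatch plate (120 x 118 x 14 mm, 2 to 3 kg), on its top face, 121 mm from the hinge axis.
- nail_cup: Bystander: small open copper cup, 44 mm across the rim, 28 mm high, standing on the side deck opposite the pad. Origin on its underside.
- hammer: Bystander: hammer lying on the bench. Origin on its underside.
- brush: Bystander: brush lying on the bench, left. Origin on its underside.
- screwdriver: Bystander: screwdriver lying on the bench, far right. Origin on its underside.
- glue: Bystander: amber bottle, 60 mm across, 150 mm high, right and near. Origin on its underside.
- jar: Bystander: glass jar with brass lid, 60 mm across, 75 mm high, beyond the paddle. Origin on its underside.
- tin: The same tin as a body; origin at the centre of its underside.
Not all that is in view belongs to the job. Of the things like the tin, leave any that is pink, purple or turquoise; of the rest the smaller one is meant.

How it is judged:
On the way, in this order (a step that is already met when the one before it is completed fails the run):
1. the tin stands upright, wholly on the green pad, with the lever still up (x of tin_mid in the frame of pad between -0.022 and 0.022 m and y of tin_mid in the frame of pad between -0.042 and 0.042 m and height (world z) of tin_mid between 0.07 and 0.086 m and angle between tin_mid's own z axis and vertical below 0.15 rad and value of joint lever below 0.15 rad), for 0.2 s.
2. the paddle is pressed down and the hatch raised (value of joint lever above 0.55 rad and value of joint hatch above 0.42 rad), for 0.5 s.
At the end, for the whole second after the job is handed in: Tin upright, at rest, untouched, centre within 22 mm (pad x) and 42 mm (pad y) of the pad centre; fingers press the paddle with over 2 N; lever at 0.55 rad or more (stop 0.64), hatch up at 0.42 rad or more and still, the robot not touching the hatch (all of step 2 and x of tin_mid in the frame of pad between -0.022 and 0.022 m and y of tin_mid in the frame of pad between -0.042 and 0.042 m and height (world z) of tin_mid between 0.07 and 0.086 m and angle between tin_mid's own z axis and vertical below 0.15 rad and value of joint lever below 0.75 rad and contact force between the fingers and lever above 2 N and contact force between each of the arm, the fingers and hatch below 0.5 N and contact force between the fingers and tin below 0.3 N and linear speed of tin below 0.02 m/s and velocity of joint hatch between -0.1 and 0.1 rad/s); the arm keeps its last pose, push and grip.
It fails at once if the tin is lifted off the surface (by more than about 15 mm), tipped, or falls off the deck (height (world z) of tin_mid above 0.094 m or height (world z) of tin_mid below 0.066 m or angle between tin_mid's own z axis and vertical above 0.4 rad).
It fails at once if the lever is pressed or the hatch raised while the tin is not on the pad ((value of joint lever above 0.15 rad or value of joint hatch above 0.12 rad) and not (x of tin_mid in the frame of pad between -0.022 and 0.022 m and y of tin_mid in the frame of pad between -0.042 and 0.042 m)).
It fails at once if the hatch is raised off the lever, by hand (value of joint hatch above 0.2 rad and value of joint lever below 0.15 rad).
It fails at once if a bystander is moved by more than 25 mm (distance of any of nail_cup, hammer, brush, screwdriver, glue, jar from where it was at the start of the episode above 0.025 m).
It also fails if it takes over 48 s, if anything falls off the work surface, if the arm or the gripper's body presses on something with over 40 N, if the wrist force passes 120 N, or if a joint passes its speed limit or range.

## Robot

A 6-joint arm with a two-finger parallel gripper is mounted at the origin on the work surface. World frame = base frame: x ahead of the robot, y to its left, z up, the work surface at z = 0. Lengths are in m, angles in rad, forces in N, time in s.
With the tool pointing down it reaches from about 0.275 to 0.775 m from the base axis. Payload 14.6 kg.
Tool frame: the origin (TCP) lies between the finger pads; the fingertips stand 19 mm ahead of it and the grasp point (between the pads) is the TCP; x points along the fingers, y is the direction in which the jaws open and shut, and the axes are right-handed (so a half turn about x gives the same grasp; the last joint's range is limited). The gripper opens to 85 mm and grips with 20 to 120 N. Pads are 22 mm wide; open, the fingers measure 114 mm over their backs; the gripper's body (76 mm by 85 mm) begins 54 mm behind the grasp point. The pads swing forward as they close: fully open they stand 13 mm farther back than shut.
Start: joints at [-1.455, 0.263, -0.048, 1.259, 0, 1.415], TCP at [0.14, -0.506, 0.25] pointing down, gripper open.
Joint ranges: [-2.65, 2.65], [-0.89, 1.7], [-1.18, 1.37], [-2.13, 2.11], [-1.35, 1.29], [-3.14, 3.14]. Speed limits (rad/s): [1.89, 1.89, 2.57, 2.79, 3.14, 3.14].

## Interface

Orientations are given as a unit quaternion [x, y, z, w].
In Python, from bench import readout, viewer, manip gives the robot as it stands. The module is installed in compiled form; this text tells all that it offers.
- The arm moves only by the tool send_rows, never from a script. Its argument "commands" is a list of rows, each a list of 4 numbers: the shift along the tool's x, y, z scaled (see below), then the turn about the tool's x scaled (see below). In form: [[dx, dy, dz, yaw], ...]. A call has exactly 8 rows; each row shifts and turns the commanded pose from where the row before left it, along the tool's axes as they then stand; what a row does not reach is not made up. The controller multiplies each number of a shift by 20 mm and each number of a turn by 6 degrees. A row lasts 1/8 s, in which the tool goes at most 62.5 mm and 10.7 degrees, less where a joint would pass 70% of its speed; a pose out of reach is approached as far as the arm can. A call with a number of a shift or a turn outside -1 to 1 is refused whole. A call with a gripper value outside its range is refused whole. "fingers" is the finger opening in mm, from 0 to 85.4, set as the call begins (left out, the last holds). The fingers move at their own pace and stop on an object; "grip_force" is the grip in N (left out, the last holds). Time passes only in rows, so rows that do not move let the fingers close, or fill a call up. It gives the time, the measured TCP pose, the force and the opening at its end, in the units of the state.
- readout.sense(): the state, without advancing time (a new reading comes with each control period).
- viewer.read_camera(name): name is "scene" or "side" or "wrist"; returns a dict with "img" (400x640x3 uint8, blue, green, red), "fx", "fy", "cx", "cy" (pixels), "T" (4x4, takes a point from camera to world coordinates). Camera axes: x right, y down, z forward; pixel columns grow to the right and rows downward; lengths in m; the calibration is good to about 2 mm. The wrist camera is an equidistant fisheye: a pixel r from the principal point sees the ray r / f radians off the axis. A picture is of the moment at which its call begins. There is no depth.
- manip.sign_off(): hands the job in, once; it reports no verdict.
The state is a dict: "t": time; "qpos": joint angles; "joint_vel": joint speeds; "effort": joint torques, N m; "tool_pos": TCP position; "eef_rot": TCP orientation; "wrist_force": force on the tool from outside, world axes, zero at the start; "moment": the same for the moment, N m; "gripper_width": finger opening in m.
Only numpy, scipy, OpenCV 4.12 (cv2) and the standard library are available. Lean on these libraries where they do the work, as an engineer would, in place of code of your own. Each camera call takes 0.05 s, during which the arm holds its last target. There are 200 camera calls.

## Working session

There is one attempt and no reset: what is moved stays moved. The work goes in short steps, Python scripts to look and compute and a tool call to move; the robot and the scene stay as the last step left them, time stands still between calls to the robot, and variables do not carry over. Pictures are saved under pics/ and viewed, about 8 in all and at most 12, crops included, and the job is handed in when it is done.

Besides the shell and the picture viewer there is one more tool, called after "Request:" as name(argument=value, ...) on one line, values as JSON. send_rows: Moves the arm, as the interface text tells. Shifts and turns lie within -1 to 1; 1 stands for 20 mm of shift or 6 degrees of turn. Its arguments: {"type":"object","properties":{"commands":{"type":"array"},"fingers":{"type":"number"},"grip_force":{"type":"number"}},"required":["commands"]}

```bash
mkdir -p pics; cat > h.py <<'E'
import numpy as np,cv2
from bench import readout,viewer,manip
def cam(n):
    return viewer.read_camera(n)
def ray(c,u,v):
    d=np.array([(u-c['cx'])/c['fx'],(v-c['cy'])/c['fy'],1.]);T=np.array(c['T']);return T[:3,3],T[:3,:3]@d
def onz(c,u,v,z):
    o,d=ray(c,u,v);return o+d*(z-o[2])/d[2]
def proj(c,p):
    T=np.array(c['T']);q=T[:3,:3].T@(np.asarray(p)-T[:3,3]);return q[0]/q[2]*c['fx']+c['cx'],q[1]/q[2]*c['fy']+c['cy']
E
python3 - <<'E'
from h import *
for n in('scene','side'):
    c=cam(n);cv2.imwrite(f'pics/{n}0.png',c['img']);print(n,np.round(c['T'],3).tolist(),c['fx'])
s=readout.sense();print(s['tool_pos'],s['eef_rot'],s['t'])
E
```

```text
scene [[0.264, 0.617, -0.742, 1.33], [0.964, -0.158, 0.212, -0.223], [0.014, -0.771, -0.636, 0.771], [0.0, 0.0, 0.0, 1.0]] 380.7800608891199
side [[-0.837, -0.267, 0.478, -0.101], [-0.547, 0.418, -0.725, 0.926], [-0.007, -0.868, -0.496, 0.767], [0.0, 0.0, 0.0, 1.0]] 433.0204402252348
[ 0.14039171 -0.50564228  0.24987503] [ 0.7006372   0.09577494 -0.70063509  0.095106  ] 0.1
```

View pics/scene0.png

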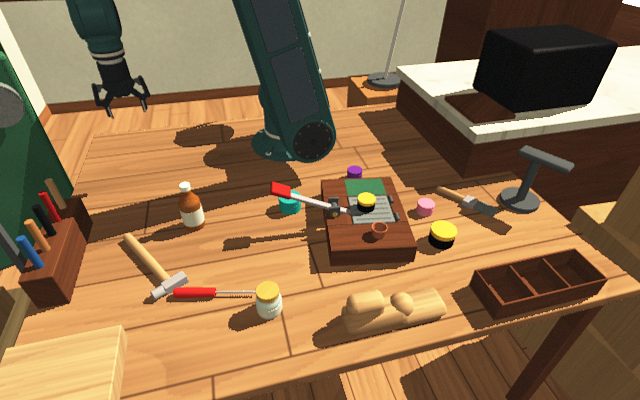

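View pics/side0.png

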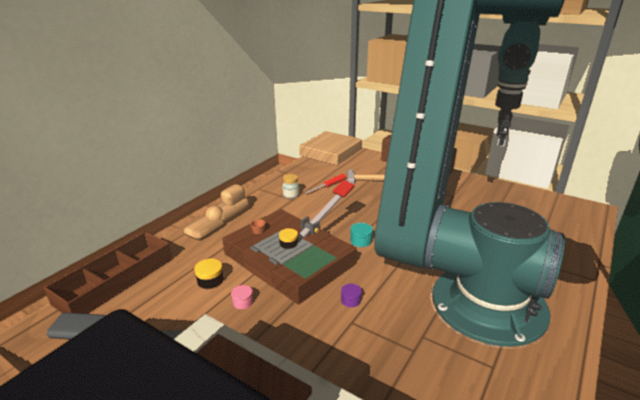

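The scene view shows the small yellow-lided tin on the hatch (366,200). The green pad (365,186) is on the robot side, the red paddle is at (281,188), and the cup (379,230) is on the far deck. The larger yellow tin (443,233) is on the bench and stays put. The side view agrees: tin (288,237), pad (310,261), paddle (344,188).

```bash
python3 - <<'E'
from h import *
vis=[]
for n,rois in(('scene',dict(pad=(340,170,395,200),tin=(350,188,382,212),pdl=(265,178,300,200),cup=(365,218,392,242))),('side',dict(pad=(280,240,340,280),tin=(275,226,302,250),pdl=(325,178,358,200),cup=(245,215,272,238)))):
    c=cam(n);hsv=cv2.cvtColor(c['img'],cv2.COLOR_BGR2HSV)
    R=dict(pad=((45,80,30),(90,255,255)),tin=((22,150,120),(35,255,255)),pdl=((0,190,90),(6,255,255)),cup=((0,120,60),(12,190,255)))
    Z=dict(pad=.0605,tin=.096,pdl=.148,cup=.088)
    for k,(x0,y0,x1,y1) in rois.items():
        m=cv2.inRange(hsv,*map(np.array,R[k]));mm=np.zeros_like(m);mm[y0:y1,x0:x1]=m[y0:y1,x0:x1]
        cs,_=cv2.findContours(mm,cv2.RETR_EXTERNAL,cv2.CHAIN_APPROX_NONE)
        if not cs: print(n,k,None);continue
        q=max(cs,key=cv2.contourArea)[:,0]
        P=np.array([onz(c,u,v,Z[k])[:2] for u,v in q],np.float32)
        r=cv2.minAreaRect(P*1000)
        print(n,k,len(q),q.min(0),q.max(0),'rect mm',np.round(r[0]),np.round(r[1]),round(r[2],1))
    a=c['img'][150:290,(230 if n=='scene' else 200):][:,:220];vis.append(cv2.resize(a,None,fx=3.6,fy=3.6,interpolation=cv2.INTER_CUBIC)[:, :790])
cv2.imwrite('pics/z1.png',cv2.resize(np.vstack(vis),None,fx=.59,fy=.59))
cv2.imwrite('pics/za.png',vis[0])
E
```

```text
scene pad 103 [345 178] [385 195] rect mm [435. 165.] [119.  85.] 79.2
scene tin 41 [358 192] [375 203] rect mm [531. 132.] [49. 51.] 75.7
scene pdl 59 [271 181] [290 198] rect mm [ 501. -110.] [53. 79.] 78.6
scene cup 85 [365 222] [391 241] rect mm [665. 117.] [70. 75.] 69.9
side pad 103 [284 247] [333 277] rect mm [439. 165.] [117.  80.] 79.8
side tin 39 [280 230] [296 240] rect mm [529. 138.] [45. 50.] 32.6
side pdl 80 [325 178] [352 195] rect mm [ 509. -107.] [ 75. 115.] 61.7
side cup 83 [245 215] [271 237] rect mm [637. 139.] [ 75. 119.] 38.9
```

View pics/za.png

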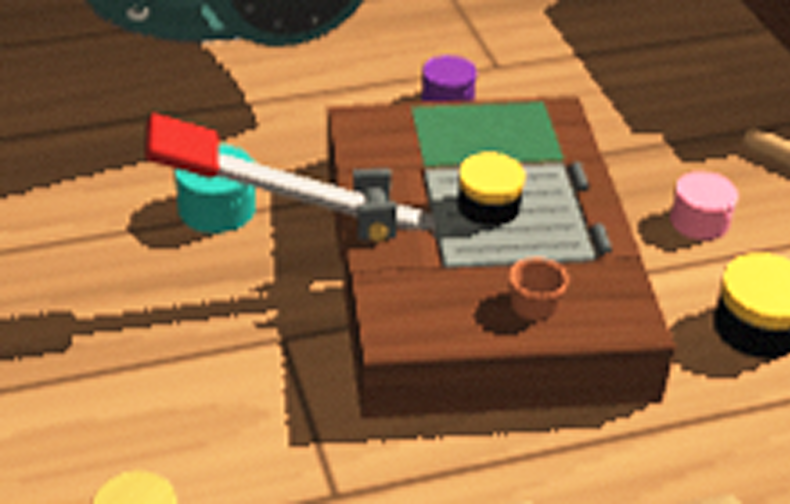

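```bash
python3 - <<'E'
from h import *
from scipy.spatial.transform import Rotation as Ro
c=cam('scene')
print('cup',onz(c,230+538/3.6,150+280/3.6,.088),'turq',onz(c,230+215/3.6,150+165/3.6,.035),'corner far-right',onz(c,230+670/3.6,150+350/3.6,.06),onz(c,230+360/3.6,150+358/3.6,.06),onz(c,230+330/3.6,150+108/3.6,.06))
th=np.radians(-10.5);ex=np.array([np.cos(th),np.sin(th)]);ey=np.array([-ex[1],ex[0]])
O=np.array([.437,.165])+.111*ex-.071*ey
print('O',O,'paddle',O-.186*ey,O-.204*ey)
for a in[(-160,165),(160,165),(160,-65),(-160,-65)]: print(a,O+a[0]/1e3*ex+a[1]/1e3*ey)
t=np.array([.530,.135]);d=t-O;print('tin h',d@ex,d@ey)
s=readout.sense();print(s['tool_pos']);print(np.round(Ro.from_quat(s['eef_rot']).as_matrix(),3),s['wrist_force'])
E
```

```text
cup [0.6536001 0.125069  0.088    ] turq [ 0.39195913 -0.06674575  0.035     ] corner far-right [0.72003351 0.20447465 0.06      ] [ 0.67122645 -0.01579575  0.06      ] [0.36777298 0.04352581 0.06      ]
O [0.53320257 0.07496076] paddle [ 0.49930676 -0.10792465] [ 0.49602653 -0.12562324]
(-160, 165) [0.40595065 0.2663555 ]
(160, 165) [0.72059222 0.20804013]
(160, -65) [ 0.67867805 -0.01810849]
(-160, -65) [0.36403648 0.04020687]
tin h -0.014090227831787806 0.05845025664385108
[ 0.14044691 -0.50576379  0.25010383]
[[-0.     0.268 -0.964]
 [ 0.    -0.964 -0.268]
 [-1.    -0.    -0.   ]] [ 0.02217518  0.18230411 -0.43401987]
```

Request:
send_rows(commands=[[0,-0.8,-1,0.54],[0,-0.8,-1,0.54],[0,-0.8,-1,0.54],[0,-0.8,-1,0.54],[0,-0.8,-1,0.54],[0,-0.8,-1,0.54],[0,-0.8,-1,0.54],[0,-0.8,-1,0.55]], fingers=30)

```text
t: 1.25
tool_pos: [0.29, -0.3671, 0.2503]
eef_rot: [0.704, -0.065, -0.704, -0.065]
wrist_force: [0.3, -0.3, 0.6]
gripper_width: 0.0298
```

```bash
cat >> h.py <<'E'
from scipy.spatial.transform import Rotation as Ro
th=np.radians(-10.5);ex=np.array([np.cos(th),np.sin(th)]);ey=np.array([-ex[1],ex[0]])
O=np.array([.437,.165])+.111*ex-.071*ey
def go(hx,hy,z):
    s=readout.sense();R=Ro.from_quat(s['eef_rot']).as_matrix();p=s['tool_pos']
    d=np.r_[O+hx*ex+hy*ey,z]-p
    zt=R[:2,2];a=np.degrees(np.arctan2(zt[1],zt[0]))
    print('t',s['t'],'pos',np.round(p,4),'h',np.round([(p[:2]-O)@ex,(p[:2]-O)@ey],4),'units xyz',np.round(R.T@d/.02,2),'yaw units',round(((a-169.5+180)%360-180)/6,2),'F',np.round(s['wrist_force'],1),'w',s['gripper_width'])
E
python3 -c "
from h import *;go(.045,.0585,.25)"
```

```text
t 1.25 pos [ 0.29   -0.3671  0.2503] h [-0.1585 -0.479 ] units xyz [ 1.000e-02 -2.689e+01 -1.014e+01] yaw units -0.01 F [ 0.3 -0.3  0.6] w 0.029820097579284388
```

Request:
send_rows(commands=[[0,-1,-0.45,0],[0,-1,-0.45,0],[0,-1,-0.45,0],[0,-1,-0.45,0],[0,-1,-0.45,0],[0,-1,-0.45,0],[0,-1,-0.45,0],[0,-1,-0.45,0]])

```text
t: 2.25
tool_pos: [0.3896, -0.2228, 0.2503]
eef_rot: [-0.704, 0.065, 0.704, 0.064]
wrist_force: [0.0, 0.1, -0.0]
gripper_width: 0.0302
```

Request:
send_rows(commands=[[0,-1,-0.45,0],[0,-1,-0.45,0],[0,-1,-0.45,0],[0,-1,-0.45,0],[0,-1,-0.45,0],[0,-1,-0.45,0],[0,-1,-0.45,0],[0,-1,-0.45,0]])

```text
t: 3.25
tool_pos: [0.4895, -0.0786, 0.2502]
eef_rot: [-0.704, 0.064, 0.704, 0.064]
wrist_force: [0.6, -0.4, 0.4]
gripper_width: 0.0299
```

Request:
send_rows(commands=[[0,-1,-0.45,0],[0,-1,-0.45,0],[0,-1,-0.45,0],[0,-1,-0.45,0],[0,-1,-0.45,0],[0,-1,-0.45,0],[0,-1,-0.3,0],[0,-1,0,0]])

```text
t: 4.25
tool_pos: [0.569, 0.0247, 0.2513]
eef_rot: [0.706, -0.029, -0.705, -0.052]
wrist_force: [0.4, -0.3, -0.5]
gripper_width: 0.0297
```

Request:
send_rows(commands=[[0,-1,0,0],[0,-1,0,0],[0,-0.9,0,0],[1,0,0,0],[1,0,0,0],[1,0,0,0],[0,0,0,0],[0,0,0,0]])

```text
t: 5.25
tool_pos: [0.5724, 0.0561, 0.1947]
eef_rot: [0.707, -0.005, -0.706, -0.044]
wrist_force: [0.6, 0.8, -0.1]
gripper_width: 0.0301
```

```bash
python3 -c "
from h import *;go(.045,.0585,.091)
c=cam('wrist');i=c['img'];cv2.imwrite('pics/w1.png',i)
c=cam('side');cv2.imwrite('pics/s1.png',cv2.resize(c['img'][170:310,190:390],None,fx=4,fy=4,interpolation=2))"
```

```text
t 5.25 pos [0.5724 0.0561 0.1947] h [ 0.0419 -0.0114] units xyz [ 5.36 -3.17 -0.55] yaw units 1.09 F [ 0.6  0.8 -0.1] w 0.030123496868925938
```

View pics/s1.png

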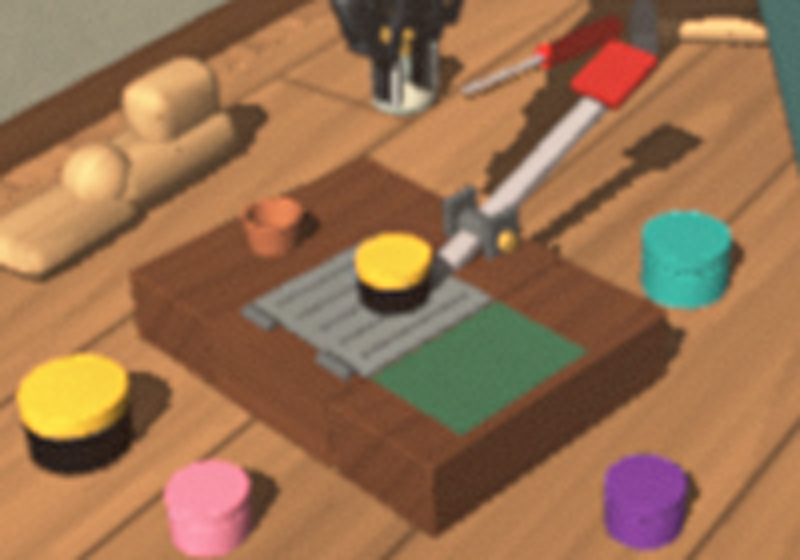

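View pics/w1.png

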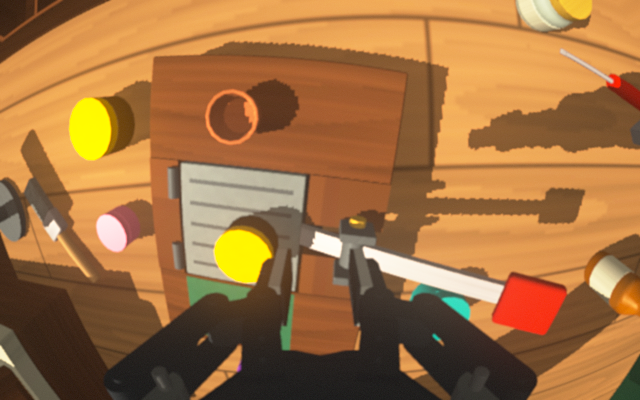

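The tin, pad, lever and cup are undisturbed (side crop: tin (393,272)). The arm fell short and tilted, so I'm checking the joints.

```bash
python3 -c "
from h import *;s=readout.sense();print(np.round(s['qpos'],3),s['eef_rot'],np.round(s['joint_vel'],2));print(np.round(Ro.from_quat(s['eef_rot']).as_matrix(),3))"
```

```text
[-0.07   0.366 -0.049  1.155  0.055  3.141] [ 0.70745285 -0.00500458 -0.7054011  -0.04352827] [-0. -0. -0. -0. -0. -0.]
[[ 0.005 -0.068 -0.998]
 [ 0.054 -0.996  0.069]
 [-0.999 -0.055 -0.001]]
```

Request:
send_rows(commands=[[0,0,0,-1],[0,0,0,-1],[0,0,0,-1],[0,0,0,-1],[0,0,0,-1],[0,0,0,-1],[0,0,0,-1],[0,0,0,-1]])

```text
t: 6.35
tool_pos: [0.5724, 0.0559, 0.1946]
eef_rot: [0.663, 0.283, -0.646, 0.249]
wrist_force: [0.4, -0.3, 0.4]
gripper_width: 0.0296
```

Request:
send_rows(commands=[[0,0,0,-1],[0,0,0,-1],[0,0,0,-1],[0,0,0,-1],[0,0,0,-1],[0,0,0,-1],[0,0,0,-1],[0,0,0,-1]])

```text
t: 7.35
tool_pos: [0.5724, 0.0559, 0.1946]
eef_rot: [0.505, 0.522, -0.475, 0.497]
wrist_force: [-0.3, -0.2, 0.3]
gripper_width: 0.0305
```

Request:
send_rows(commands=[[0,0,0,-1],[0,0,0,-1],[0,0,0,-1],[0,0,0,-1],[0,0,0,-1],[0,0,0,-1],[0,0,0,-1],[0,0,0,-1]])

```text
t: 8.35
tool_pos: [0.5724, 0.0559, 0.1946]
eef_rot: [0.259, 0.67, -0.222, 0.66]
wrist_force: [0.7, 0.1, 0.2]
gripper_width: 0.0305
```

```bash
sed -i 's/a-169.5+180/a+10.5+180/' h.py; python3 -c "
from h import *;go(.045,.0585,.15);s=readout.sense();print(np.round(s['qpos'],3));print(np.round(Ro.from_quat(s['eef_rot']).as_matrix(),3))"
```

```text
t 8.35 pos [0.5724 0.0559 0.1946] h [ 0.042  -0.0116] units xyz [ 2.41  3.03 -1.51] yaw units -4.87 F [0.7 0.1 0.2] w 0.030491825812004297
[-0.07   0.366 -0.049  1.155  0.055  0.624]
[[ 0.004  0.639  0.769]
 [ 0.054  0.768 -0.638]
 [-0.999  0.045 -0.031]]
```

Request:
send_rows(commands=[[0,0,0,-1],[0,0,0,-1],[0,0,0,-1],[0,0,0,-1],[0,0,0,-0.87],[0,0.9,0,0],[0,0.9,0,0],[0,0.9,0,0]])

```text
t: 9.35
tool_pos: [0.5824, 0.1106, 0.197]
eef_rot: [0.085, 0.704, -0.047, 0.703]
wrist_force: [0.6, -0.6, -0.1]
gripper_width: 0.0302
```

Request:
send_rows(commands=[[0,0.8,0,0],[0.9,0,0,0],[0.9,0,0,0],[0.5,0,0,0],[0,0,0,0],[0,0,0,0],[0,0,0,0],[0,0,0,0]])

```text
t: 10.35
tool_pos: [0.5855, 0.1271, 0.1521]
eef_rot: [0.085, 0.704, -0.047, 0.703]
wrist_force: [0.0, 0.5, 0.0]
gripper_width: 0.0302
```

```bash
python3 -c "
from h import *;go(.045,.0585,.091);s=readout.sense();print(np.round(s['qpos'],3))
c=cam('side');cv2.imwrite('pics/s2.png',cv2.resize(c['img'][170:310,190:390],None,fx=4,fy=4,interpolation=2))"
```

```text
t 10.35 pos [0.5855 0.1271 0.1521] h [0.0419 0.0608] units xyz [ 3.04 -0.28  0.18] yaw units -0.04 F [0.  0.5 0. ] w 0.03019149585443919
[ 0.054  0.425 -0.073  1.066  0.054  0.241]
```

View pics/s2.png

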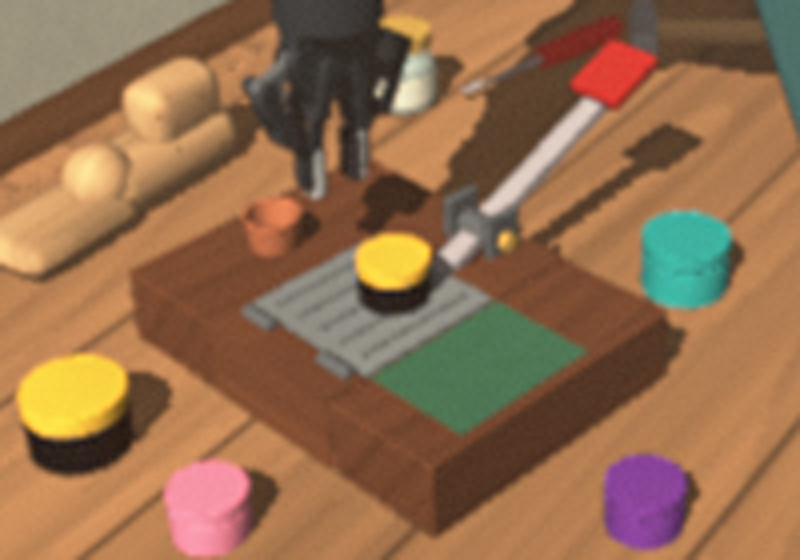

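Request:
send_rows(commands=[[0.8,-0.15,0,0],[0.8,-0.15,0,0],[0.8,0,0,0],[0.6,0,0,0],[0,0,0,0],[0,0,-0.3,0],[0,0,-0.3,0],[0,0,-0.3,0]])

```text
t: 11.4
tool_pos: [0.5663, 0.128, 0.092]
eef_rot: [0.085, 0.704, -0.047, 0.703]
wrist_force: [1.2, -0.9, -0.3]
gripper_width: 0.03
```

Request:
send_rows(commands=[[0,0,-0.3,0],[0,0,-0.3,0],[0,0,-0.3,0],[0,0,-0.3,0],[0,0,-0.3,0],[0,0,-0.3,0],[0,0,-0.3,0],[0,0,-0.3,0]])

```text
t: 12.4
tool_pos: [0.5191, 0.1369, 0.0919]
eef_rot: [0.085, 0.704, -0.047, 0.703]
wrist_force: [1.2, 0.8, 1.4]
gripper_width: 0.03
```

```bash
cat >> h.py <<'E'
def tin():
    for n in('scene','side'):
        c=cam(n);m=cv2.inRange(cv2.cvtColor(c['img'],cv2.COLOR_BGR2HSV),np.array((22,150,120)),np.array((35,255,255)))
        cs,_=cv2.findContours(m,cv2.RETR_EXTERNAL,cv2.CHAIN_APPROX_NONE)
        for q in cs:
            if len(q)<12: continue
            P=np.array([onz(c,u,v,.096)[:2] for u,v in q[:,0]],np.float32)
            r=cv2.minAreaRect(P*1000);d=np.array(r[0])/1e3-O
            if abs(d@ex)<.15 and -.05<d@ey<.13:print(n,'tin pad-frame',np.round([d@ex+.111,d@ey-.071],4),np.round(r[1]))
E
python3 -c "
from h import *;go(-.079,.0585,.091);tin()"
```

```text
t 12.4 pos [0.5191 0.1369 0.0919] h [-0.0251  0.0583] units xyz [ 0.06 -0.   -2.69] yaw units -0.04 F [1.2 0.8 1.4] w 0.030013494232345856
scene tin pad-frame [ 0.0547 -0.0061] [24. 52.]
side tin pad-frame [ 0.049  -0.0066] [46. 57.]
```

Request:
send_rows(commands=[[0,0,-0.35,0],[0,0,-0.35,0],[0,0,-0.35,0],[0,0,-0.35,0],[0,0,-0.35,0],[0,0,-0.35,0],[0,0,-0.3,0],[0,0,-0.15,0]])

```text
t: 13.5
tool_pos: [0.4691, 0.1464, 0.0923]
eef_rot: [0.085, 0.704, -0.047, 0.703]
wrist_force: [0.2, -0.9, -0.8]
gripper_width: 0.0304
```

Request:
send_rows(commands=[[0,0,0.4,0],[0,0,0.6,0],[0,0,0.6,0],[-1,0,0,0],[-1,0,0,0],[-1,0,0,0],[-1,0,0,0],[-1,0,0,0]])

```text
t: 14.5
tool_pos: [0.5013, 0.1346, 0.1925]
eef_rot: [0.085, 0.704, -0.047, 0.703]
wrist_force: [0.7, 0.3, 0.3]
gripper_width: 0.0302
```

```bash
python3 -c "
from h import *;go(0,-.186,.2);tin()
c=cam('scene');cv2.imwrite('pics/c3.png',cv2.resize(c['img'][150:290,230:430],None,fx=4,fy=4,interpolation=2))"
```

```text
t 14.5 pos [0.5013 0.1346 0.1925] h [-0.0422  0.0529] units xyz [ -1.03 -11.9    2.16] yaw units -0.04 F [0.7 0.3 0.3] w 0.03022414199261358
scene tin pad-frame [ 0.0041 -0.0117] [50. 48.]
side tin pad-frame [-0.0013 -0.0059] [45. 50.]
```

View pics/c3.png

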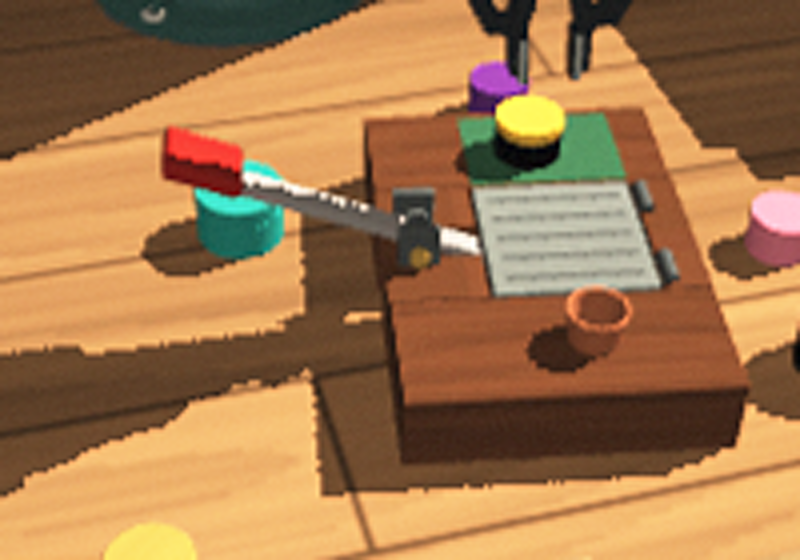

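The tin stands mid-pad at (530,130) in the crop, clear of the fingers, and the lever is still up. Next is the paddle.

Request:
send_rows(commands=[[-0.5,-1,0.2,0],[-0.5,-1,0.3,0],[-0.3,-1,0.3,0],[0,-1,0.3,0],[0,-1,0.3,0],[0,-1,0.3,0],[0,-1,0.3,0],[0,-1,0.2,0]], fingers=0)

```text
t: 15.65
tool_pos: [0.514, -0.0325, 0.2077]
eef_rot: [0.085, 0.705, -0.047, 0.703]
wrist_force: [0.3, 0.1, 0.2]
gripper_width: -0.0001
```

Request:
send_rows(commands=[[0,-1,0,0],[0,-1,0,0],[0,-1,0,0],[0,-0.9,0,0],[0,0,0,0],[0,0,0,0],[0,0,0,0],[0,0,0,0]])

```text
t: 16.65
tool_pos: [0.4995, -0.1078, 0.2047]
eef_rot: [0.085, 0.704, -0.047, 0.703]
wrist_force: [-0.2, -0.1, -0.6]
gripper_width: -0.0
```

```bash
python3 -c "
from h import *;go(0,-.19,.17)
vis=[]
for n,(x,y) in(('scene',(230,140)),('side',(290,130))):
    c=cam(n);vis.append(cv2.resize(c['img'][y:y+110,x:x+100],None,fx=4,fy=4,interpolation=2))
cv2.imwrite('pics/p4.png',np.hstack(vis))"
```

```text
t 16.65 pos [ 0.4995 -0.1078  0.2047] h [ 1.000e-04 -1.858e-01] units xyz [ 1.72 -0.3   0.  ] yaw units -0.03 F [-0.2 -0.1 -0.6] w -3.64368747165467e-05
```

View pics/p4.png

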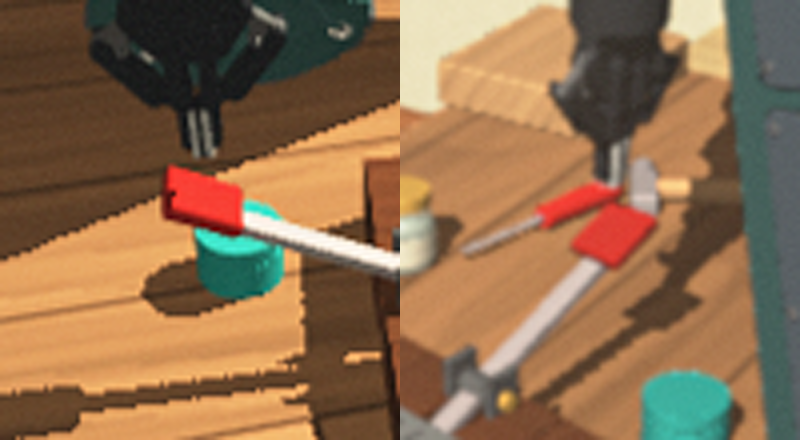

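Both views show the closed fingertips directly above the paddle (left crop: tips (205,150), paddle (205,195)). I'll press gently.

Request:
send_rows(commands=[[0.6,-0.12,0,0],[0.6,-0.12,0,0],[0.6,-0.12,0,0],[0.5,-0.12,0,0],[0.5,-0.12,0,0],[0.5,-0.12,0,0],[0.5,-0.1,0,0],[0.4,-0.1,0,0]])

```text
t: 17.75
tool_pos: [0.4966, -0.1225, 0.1194]
eef_rot: [0.085, 0.704, -0.047, 0.704]
wrist_force: [-0.5, -3.0, 6.6]
gripper_width: 0.0002
```

```bash
python3 -c "
from h import *;go(0,-.204,.064)"
```

```text
t 17.75 pos [ 0.4966 -0.1225  0.1194] h [ 0.     -0.2008] units xyz [ 2.76 -0.31  0.01] yaw units -0.04 F [-0.5 -3.   6.6] w 0.00016462579296816387
```

Request:
send_rows(commands=[[0.5,-0.06,0,0],[0.5,-0.06,0,0],[0.5,-0.06,0,0],[0.4,-0.05,0,0],[0.4,-0.05,0,0],[0.3,-0.03,0,0],[0.1,0,0,0],[0,0,0,0]])

```text
t: 18.75
tool_pos: [0.4952, -0.1248, 0.0655]
eef_rot: [0.085, 0.704, -0.047, 0.703]
wrist_force: [0.2, 0.9, 3.9]
gripper_width: 0.0002
```

```bash
python3 -c "
from h import *;go(0,-.204,.064);tin()
vis=[]
for n,(x,y) in(('scene',(240,150)),('side',(220,150))):
    c=cam(n);vis.append(cv2.resize(c['img'][y:y+130,x:x+160],None,fx=2.5,fy=2.5,interpolation=2))
cv2.imwrite('pics/p5.png',np.hstack(vis))"
```

```text
t 18.75 pos [ 0.4952 -0.1248  0.0655] h [-0.0009 -0.2034] units xyz [ 0.07 -0.04  0.05] yaw units -0.04 F [0.2 0.9 3.9] w 0.00024022535854592648
scene tin pad-frame [ 0.0041 -0.0117] [50. 48.]
side tin pad-frame [-0.0014 -0.0059] [45. 50.]
```

View pics/p5.png

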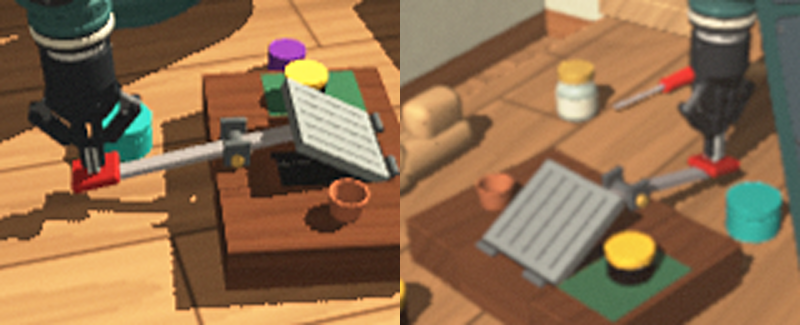

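The hatch is up (340,130), the fingertips are on the paddle (97,165) and the tin is still on the pad. I'll press on to the stop for margin.

Request:
send_rows(commands=[[0.1,0,0,0],[0.1,0,0,0],[0.05,0,0,0],[0,0,0,0],[0,0,0,0],[0,0,0,0],[0,0,0,0],[0,0,0,0]])

```text
t: 19.95
tool_pos: [0.4957, -0.1246, 0.0639]
eef_rot: [0.085, 0.703, -0.047, 0.704]
wrist_force: [-18.4, 6.3, 68.7]
gripper_width: 0.0001
```

```bash
python3 -c "
from h import *;go(0,-.204,.064)"
```

```text
t 19.95 pos [ 0.4957 -0.1246  0.0639] h [-0.0005 -0.203 ] units xyz [-0.01 -0.05  0.03] yaw units -0.03 F [-18.4   6.3  68.7] w 8.645715363598982e-05
```

Request:
send_rows(commands=[[-0.06,0,0,0],[0,0,0,0],[0,0,0,0],[0,0,0,0],[0,0,0,0],[0,0,0,0],[0,0,0,0],[0,0,0,0]])

```text
t: 20.95
tool_pos: [0.4956, -0.1246, 0.0642]
eef_rot: [0.085, 0.704, -0.047, 0.704]
wrist_force: [-13.3, 4.2, 51.5]
gripper_width: -0.0001
```

Request:
send_rows(commands=[[-0.11,0,0,0],[0,0,0,0],[0,0,0,0],[0,0,0,0],[0,0,0,0],[0,0,0,0],[0,0,0,0],[0,0,0,0]])

```text
t: 21.95
tool_pos: [0.4954, -0.1247, 0.0648]
eef_rot: [0.085, 0.704, -0.047, 0.703]
wrist_force: [-3.4, 2.3, 21.1]
gripper_width: -0.0003
```

```bash
python3 -c "
from h import *;go(0,-.204,.064);tin()
vis=[]
for n,(x,y) in(('scene',(240,150)),('side',(220,150))):
    c=cam(n);vis.append(cv2.resize(c['img'][y:y+130,x:x+160],None,fx=2.5,fy=2.5,interpolation=2))
cv2.imwrite('pics/p6.png',np.hstack(vis))"
```

```text
t 21.95 pos [ 0.4954 -0.1247  0.0648] h [-0.0008 -0.2032] units xyz [ 0.04 -0.04  0.04] yaw units -0.03 F [-3.4  2.3 21.1] w -0.000314710329885309
scene tin pad-frame [ 0.0041 -0.0117] [50. 48.]
side tin pad-frame [-0.0014 -0.0059] [45. 50.]
```

View pics/p6.png

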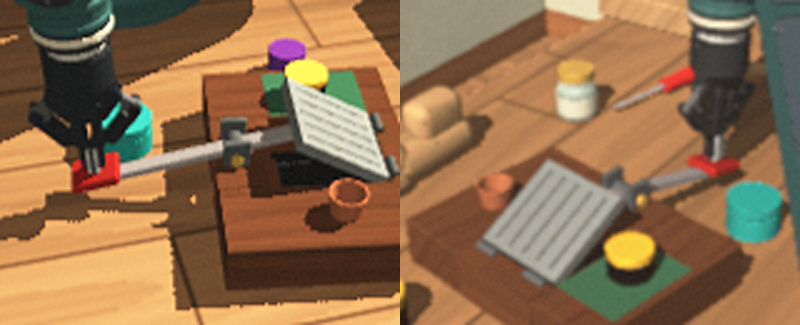

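The paddle is held at its stop with about 21 N, the hatch is up and the tin hasn't moved. Handing in.

```bash
python3 -c "
from h import *;manip.sign_off();go(0,-.204,.064)"
```

```text
the job is handed in; nothing more can be done
the job is handed in; nothing more can be done
```

The job is handed in. The tin is on the green pad, and the arm is holding the paddle down with the hatch up. No verdict came back.

- **Pushing the tin:** I pushed it off the hatch with the fingertips, without gripping or lifting it. It stopped about 4 mm (pad x) and 12 mm (pad y) or less from the pad centre. The two cameras differ by about 5 mm, but both put it well inside the limits, and it did not move during the press.
- **Pressing the lever:** I pressed the paddle with the fingers closed until it met its stop. The wrist force briefly reached 69 N, so I eased off to about 21 N and held that. The last pictures show the hatch up, the robot clear of it, and the cup, jar and screwdriver where they were. I had no direct reading of the lever or hatch angles; I judged them from the fingertip height and the pictures.
- **What went wrong on the way:** On the first approach the last joint hit its range limit above the well and touched nothing. I turned the gripper half a turn, which fixed the reach but left the tool tilted about 3° for the rest of the job.

The last reading before hand-in was at about 22 s of the 48 s allowed.

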